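# Close the cell press with its fold-out crank handle

## Task

Clamp the test cell in the bench press: swing the folded handle on the handwheel up until it stands fully out, take hold of it and crank the wheel clockwise (seen from above) until the pad has come down on the cell and is firmly nipped up, the pull at the handle having risen by about 6 N above its steady running drag; do not force it further. Then fold the handle fully back down onto the wheel without turning the wheel back, let go, and leave the things around the press where they stand.

Things in the scene. Friction and masses are not known exactly. Their poses are not given: they have to be found in the camera images.
- press: bench screw press, fixed: grey base plate 120 (x) x 175 (y) x 24 mm, two 20 mm steel columns at y = -66 and +66 mm, grey cross beam (48 x 166 mm) from z = 185 to 213 mm, and above it a horizontal steel handwheel, 154 mm across, rim of 14 mm round bar centred at z = 234 mm. Origin: middle of the base's underside, below the wheel's axis; z up. The wheel keeps its height as it turns
- hub (a point): point on the vertical axis of the handwheel, level with the handle's hinge pin (z = 252 mm, 18 mm above the rim's middle). It turns with the wheel; its x axis points from the axis to the hinge pin, its z axis up
- wheel (a joint): handwheel angle (rad), grows clockwise seen from above; lowers the pad 14 mm a turn, 0.5 to 1.7 turns to the cell. Running drag at the handle about 7.3 N (0.40 N m), no backlash; stays where left, even clamped. After the pad meets the cell the handle force grows about 1.3 N per 0.1 rad (disc springs, 150 N/mm); 1 N above the running drag is 25 N on the cell
- handle (a joint): fold angle of the handle (rad): 0 = folded flat inward over the wheel, 1.571 = standing straight up (both are end stops). Friction (0.10 N m, 2 N at the ball) holds it wherever it is left
- handle_pivot (a point): middle of the handle's hinge pin, 55 mm from the wheel's axis, between two small lugs (16 mm long, 21 mm over all) that reach 7 mm above it. The pin is level and tangential to the wheel. The top of the 20 mm wide steel spoke under the folded handle lies 14 mm below the pin
- handle_ball (a point): centre of the ball, 22 mm thick, at the end of the handle's black pear-shaped grip, 50 mm from the hinge pin (handle's end at 61 mm). The smooth grip spins on its rod, and the ball can turn between gripping fingers. Folded, it points from the pin across the wheel's centre, with 13 mm from its centre line down to spoke and hub and free space on both sides; standing, it points straight up
- pad: round steel pressure pad, 48 mm wide, under the crosshead between the columns; origin in the middle of its lower face. Below it a steel test cell (58 mm wide, 34 mm tall) stands on a screw-in anvil whose height differs by 10 mm from time to time, so where the pad meets the cell must be felt. The cell must be held with 60 to 240 N; above 320 N it is crushed
- spare_cell: second test cell like the one in the press (steel disc, 58 mm wide, 34 mm tall), loose on the worktop beside the press
- petri: closed glass petri dish, 68 mm wide, 16 mm tall, loose on the worktop beside the press
- timer: flat square bench timer, 62 x 62 x 18 mm, loose on the worktop
- beaker_blue: small glass beaker with blue contents, 58 x 64 x 74 mm, loose on the worktop
- wash_bottle: white wash bottle with a bent spout, 62 x 83 x 183 mm, loose on the worktop behind and to the left of the press

How it is judged (in metres and radians):
On the way, in this order (a step that is already met when the one before it is completed fails the run):
1. the handle is swung fully out (83 degrees or more) before the wheel has been cranked (pad moved less than 4 mm) (value of joint handle above 1.45 rad and distance of pad from where it was at the start of the episode below 0.004 m), for 0.2 s.
2. with the handle still out, the wheel is cranked until the pad holds the cell with 60 to 240 N (value of joint handle above 1.2 rad and contact force between pad and anything else between 60 and 240 N), for 0.2 s.
At the end, for the whole second after the job is handed in: the handle is folded flat onto the wheel (within 7 degrees), the pad holds the cell with 60 to 240 N, the wheel stands still (value of joint handle below 0.12 rad and contact force between pad and anything else between 60 and 240 N and velocity of joint wheel between -0.05 and 0.05 rad/s); the robot touches nothing.
It fails at once if the pad presses with more than 320 N (cell crushed) (contact force between pad and anything else above 320 N).
It fails at once if a thing beside the press (spare cell, petri dish, timer, beaker, wash bottle) is pushed more than 15 mm or tipped (distance of any of spare_cell, petri, timer, beaker_blue, wash_bottle from where it was at the start of the episode above 0.015 m or angle between any of spare_cell, petri, timer, beaker_blue, wash_bottle's own z axis and vertical above 0.3 rad).
It also fails if it takes over 70 s, if anything falls off the work surface, if the arm or the gripper's body presses on something with over 40 N, if the wrist force passes 120 N, or if a joint passes its speed limit or range.

## Robot

A 6-joint arm with a two-finger parallel gripper is mounted at the origin on a cart in front of the work surface, level with it; the furniture and walls round the work are solid. World frame = base frame: x ahead of the robot, y to its left, z up, the work surface at z = 0. Lengths are in mm, angles in rad, forces in N, time in s.
With the tool pointing down it reaches from about 350 to 975 mm from the base axis. Payload 7.1 kg.
Tool frame: the origin (TCP) lies at the very end of the fingers, on their centre line; the grasp point (between the pads) lies 19 mm behind it (ctrl.grasp_offset is the distance from the TCP to the grasp point, in mm); z points along the fingers, y is the line along which they close (so a half turn about z gives the same grasp; the last joint's range is limited). The gripper opens to 88 mm and grips with 3 to 60 N. Pads are 20 mm wide; open, the fingers measure 115 mm over their backs; the gripper's body (75 mm by 178 mm) begins 61 mm behind the grasp point.
Start: joints at [-1.306, 0.423, 1.63, -0, 1.089, -0.019], TCP at [175.022, -599.977, 222.675] pointing down, gripper open.
Joint ranges: [-3, 3], [-0.9, 2.11], [0.09, 2.58], [-1.31, 4.45], [0.11, 2.69], [-2.54, 2.54]. Speed limits (rad/s): [2.39, 2.39, 3.01, 3.14, 3.14, 3.14].

## Interface

Orientations are given as a rotation vector (axis times angle).
In Python, from workcell import ctrl, viewer, ticket, models gives the robot as it stands.
- The arm moves only by the tool play_rows, never from a script. Its arguments are lists of equal length, an entry for each row: "dp": the shift along the world's x, y, z in mm, a list of three; "yaw": the turn about the world's z in degrees. In form: {"dp": [[tx, ty, tz], ...], "yaw": [yaw, ...]}. A call has 1 to 8 rows; each row shifts and turns the commanded pose from where the row before left it; what a row does not reach is not made up. A row lasts 1/12 s, in which the tool goes at most 41.7 mm and 7.16 degrees, less where a joint would pass 70% of its speed; a pose out of reach is approached as far as the arm can. A call is refused whole if a number of a shift passes 41.7 or a number of a turn 7.16, either way. A call with a gripper value outside its range is refused whole. "gripper" is the closure, from 0 (fully open) to 1 (shut), set as the call begins (left out, the last holds). The fingers move at their own pace and stop on an object; the grip force is fixed at half the most. Time passes only in rows, so rows that do not move let the fingers close. It gives the time, the measured TCP pose, the force, the opening and the grip force at its end, in the units of the state.
- ctrl.get_obs(): the state, without advancing time (a new reading comes with each control period).
- viewer.get_image(name): name is "side" or "top" or "wrist"; returns a dict with "pixels" (420x560x3 uint8, red, green, blue), "range_z" (420x560 float32, mm along the optical axis (not along the pixel's ray), 0 where there is no reading), "fx", "fy", "cx", "cy" (pixels), "dist_coeffs" ([k1, k2, p1, p2, k3] as OpenCV has them; the pictures are not rectified), "T" (4x4, takes a point from camera to world coordinates); the wrist camera has in their place "hand_eye" (4x4, takes a point from camera to tool coordinates, whose origin is the TCP and whose axes are the flange's). Camera axes: x right, y up, looking along -z (the intrinsics and any distortion apply to the point x, -y, -z); pixel columns grow to the right and rows downward; lengths in mm; the calibration is good to about 2 mm. A picture is of the moment at which its call begins: read the wrist's pose just before it.
- ticket.close_job(): hands the job in; it is judged then, once.
Trained networks look in a picture, given as the dict that the camera call returned (one of the last four; its "shot" number tells which), for a name from the list of things; names that differ only in an ending like _2 or _b are one class to them, and where a whole thing is asked for, a point or a joint stands for the part that bears it (a point fixed in the world has none). Each returns a list of dicts, best first, with "conf" (0 to 1); they miss things now and then, are a little off and sometimes report something else, mostly with a low value. They report only what shows in the picture. A call takes as long as a camera call.
- models.look_for(picture, name): "bbox" ([centre column, centre row, width, height] in pixels, round what is visible of it).
- models.landmark_of(picture, name): "location" ([column, row] in pixels: a listed point, or the origin of a listed thing).
The state is a dict: "t": time; "qpos": joint angles; "qvel": joint speeds; "joint_torque": joint torques, N m; "ee_pos": TCP position; "orientation": TCP orientation; "ft_force": force on the tool from outside, world axes, zero at the start; "moment": the same for the moment, N m; "width": finger opening in mm; "grasp_force": force on a finger pad.
Only numpy, scipy, OpenCV 4.12 (cv2) and the standard library are available. Lean on these libraries where they do the work, as an engineer would, in place of code of your own. Each camera call takes 0.05 s, during which the arm holds its last target. There are 200 camera calls.

## Working session

There is one attempt and no reset: what is moved stays moved. The work goes in short steps, Python scripts to look and compute and a tool call to move; the robot and the scene stay as the last step left them, time stands still between calls to the robot, and variables do not carry over. Pictures are saved under pics/ and viewed, at most 10 in all, crops included, and the job is handed in when it is done.

Besides the shell and the picture viewer there is one more tool, called after "Call:" in YAML: its name, and indented under it one key for each argument. play_rows: Moves the arm, as the interface text tells. Its arguments: {"type":"object","properties":{"dp":{"type":"array"},"yaw":{"type":"array"},"gripper":{"type":"number"}},"required":["dp","yaw"]}

```bash
mkdir -p pics; ls; cat > h.py <<'E'
import numpy as np, cv2
from workcell import ctrl, viewer, ticket, models
from scipy.spatial.transform import Rotation as R
def shot(name):
    o=ctrl.get_obs(); p=viewer.get_image(name)
    if "T" in p: T=np.array(p["T"])
    else:
        W=np.eye(4); W[:3,:3]=R.from_rotvec(o["orientation"]).as_matrix(); W[:3,3]=o["ee_pos"]; T=W@np.array(p["hand_eye"])
    return p,T
def ray(p,T,uv):
    K=np.array([[p["fx"],0,p["cx"]],[0,p["fy"],p["cy"]],[0,0,1]])
    n=cv2.undistortPoints(np.array([[uv]],float),K,np.array(p["dist_coeffs"],float))[0,0]
    d=np.array([n[0],-n[1],-1.0]); return T[:3,3],T[:3,:3]@d
def at_z(p,T,uv,z):
    o,d=ray(p,T,uv); return o+d*(z-o[2])/d[2]
def at_depth(p,T,uv):
    u,v=int(round(uv[0])),int(round(uv[1])); o,d=ray(p,T,uv)
    w=p["range_z"][max(0,v-1):v+2,max(0,u-1):u+2]; w=w[w>0]
    return o+d*np.median(w) if len(w) else None
def save(p,f): cv2.imwrite(f,cv2.cvtColor(p["pixels"],cv2.COLOR_RGB2BGR))
E
python3 - <<'E'
from h import *
np.set_printoptions(precision=1,suppress=True)
o=ctrl.get_obs(); print(o)
zs=dict(hub=252,handle_pivot=252,handle_ball=252,press=0,spare_cell=17,petri=8,timer=9,beaker_blue=37,wash_bottle=90)
for c in("top","side"):
    p,T=shot(c); save(p,f"pics/{c}0.png"); print(c,T[:3,3])
    for n in zs:
        for d in models.landmark_of(p,n)[:2]:
            print(n,round(d["conf"],2),np.array(d["location"]),at_z(p,T,d["location"],zs[n]),at_depth(p,T,d["location"]))
E
```

```text
pics
{'t': 0.0, 'qpos': array([-1.3,  0.4,  1.6,  0. ,  1.1, -0. ]), 'qvel': array([-0., -0.,  0.,  0., -0., -0.]), 'joint_torque': array([ -0. , -54.5, -27.4,   0.1,   0. ,  -0. ]), 'ee_pos': array([ 174.9, -599.5,  221.9]), 'orientation': array([-3.1, -0.4,  0. ]), 'ft_force': array([0.6, 0.5, 0.1]), 'moment': array([-0.1,  0. ,  0. ]), 'grasp_force': 0.0, 'width': 88.08267975173618}
top [ 403.4  -19.2 1211.1]
hub 0.61 [284.6 217.6] [500.1 -44.9 252. ] [499.3 -44.7 259.2]
handle_pivot 0.5 [284.9 196.5] [550.4 -46.2 252. ] [549.7 -46.  256.3]
handle_ball 0.52 [282.6 215.1] [506.  -40.2 252. ] [505.  -40.  261.2]
handle_ball 0.27 [144.1 216.2] [506.  286.4 252. ] [527.6 350.7  50.2]
press 0.85 [281.2 230.2] [487.9 -41.2   0. ] [471.4 -36.9 237. ]
spare_cell 0.61 [239.7 239.6] [460.2  80.5  17. ] [459.4  79.1  33.9]
petri 0.56 [327.6 205.2] [ 560.7 -179.7    8. ] [ 559.7 -178.7   15.3]
timer 0.64 [397.1 260.2] [ 396.8 -379.     9. ] [ 396.9 -377.1   15.4]
beaker_blue 0.86 [144.2 212.8] [538.9 354.9  37. ] [537.5 351.2  48.7]
wash_bottle 0.56 [177.1 171.9] [647.1 249.7  90. ] [645.5 248.   97.1]
side [ 383.7 1391.6 1025.3]
hub 0.74 [288.3 180.5] [504.5 -46.2 252. ] [503.8 -37.7 256.6]
hub 0.63 [273.7 181.7] [551.8 -34.9 252. ] [552.4 -40.5 249. ]
handle_pivot 0.49 [273.7 179.4] [553.5 -50.9 252. ] [552.5 -43.  256.2]
handle_ball 0.52 [287.  180.2] [509. -48. 252.] [508.3 -40.2 256.2]
press 0.62 [287.1 243.7] [510.7 -41.2   0. ] [507.3  -2.9  27.4]
spare_cell 0.66 [298.8 265.3] [460.3 101.4  17. ] [459.7 111.3  24.8]
petri 0.62 [281.6 221.7] [ 541.9 -170.7    8. ] [ 540.3 -154.9   18.3]
timer 0.51 [322.  193.4] [ 394.6 -394.3    9. ] [ 394.5 -374.8   20.1]
beaker_blue 0.83 [266.  323.3] [533.7 392.7  37. ] [534.2 389.7  34. ]
wash_bottle 0.72 [232.6 297.5] [630.9 353.1  90. ] [643.6 299.8  42. ]
```

```bash
python3 - <<'E'
import cv2,numpy as np
a=cv2.imread("pics/top0.png")[140:300,200:360];b=cv2.imread("pics/side0.png")[120:280,210:370]
cv2.imwrite("pics/c0.png",np.hstack([cv2.resize(x,(400,400),interpolation=cv2.INTER_CUBIC) for x in(a,b)]))
E
python3 - <<'E'
from h import *
o=ctrl.get_obs();print(R.from_rotvec(o["orientation"]).as_matrix().round(3), viewer.get_image("wrist")["hand_eye"])
E
```

```text
[[ 0.96  0.28  0.  ]
 [ 0.28 -0.96  0.  ]
 [ 0.    0.   -1.  ]] [[-3.78895486e-04  9.62084600e-01  2.72750948e-01  7.39978911e+01]
 [ 9.99999276e-01  6.76125024e-04 -9.95759186e-04  9.46096287e-01]
 [-1.14241832e-03  2.72750373e-01 -9.62084159e-01 -1.62093852e+02]
 [ 0.00000000e+00  0.00000000e+00  0.00000000e+00  1.00000000e+00]]
```

View pics/c0.png

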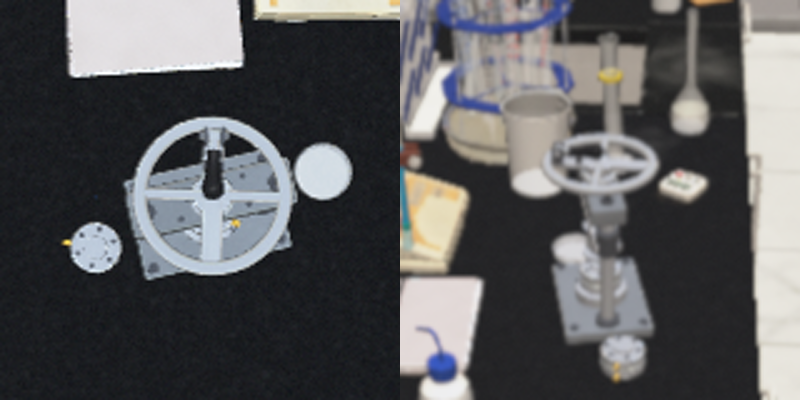

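View pics/top0.png

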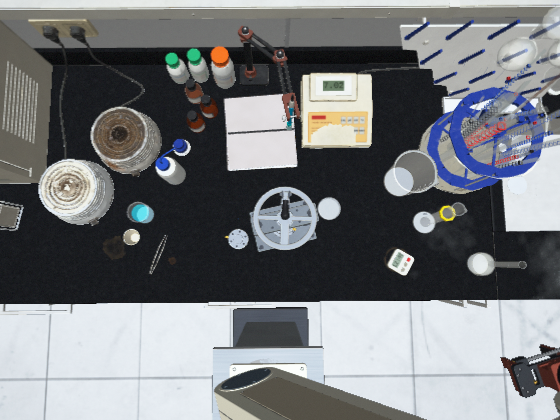

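Call:
play_rows:
  dp:
    - [10, 20, 30]
    - [18, 30, 20]
    - [18, 31, 20]
    - [18, 31, 20]
    - [18, 31, 20]
    - [18, 31, 20]
    - [18, 31, 20]
    - [18, 31, 10]
  yaw: [-1, -1, -1, -1, -1, -1, -1, -1]

```text
t: 1.72
ee_pos: [312.0, -363.0, 385.3]
orientation: [3.131, 0.224, 0.003]
ft_force: [0.5, -0.8, -0.5]
width: 87.6
grasp_force: 0.0
```

Call:
play_rows:
  dp:
    - [20, 34, 0]
    - [20, 34, 0]
    - [20, 34, 0]
    - [20, 34, 0]
    - [20, 34, 0]
    - [20, 34, 0]
    - [20, 34, 0]
    - [20, 34, 0]
  yaw: [-1, -1, -1, -1, -1, -1, -1, -1]

```text
t: 2.38
ee_pos: [471.6, -90.0, 383.0]
orientation: [3.141, 0.006, 0.001]
ft_force: [0.7, -0.5, 0.7]
width: 87.8
grasp_force: 0.0
```

Call:
play_rows:
  dp:
    - [10, 25, 0]
    - [10, 20, 0]
    - [0, 0, 0]
    - [0, 0, 0]
  yaw: [0, 0, 0, 0]

```text
t: 2.72
ee_pos: [491.1, -46.3, 382.5]
orientation: [3.141, 0.011, -0.001]
ft_force: [0.5, -0.2, -0.0]
width: 87.8
grasp_force: 0.0
```

```bash
cat > w.py <<'E'
from h import *
import sys
np.set_printoptions(precision=1,suppress=True)
o=ctrl.get_obs(); print(o["t"],o["ee_pos"],np.degrees(o["qpos"]),o["ft_force"])
M=R.from_rotvec(o["orientation"]).as_matrix(); print("yaw x",np.degrees(np.arctan2(M[1,0],M[0,0])), M[:,2])
p,T=shot("wrist"); save(p,f"pics/{sys.argv[1]}.png")
for n in("hub","handle_pivot","handle_ball"):
    for d in models.landmark_of(p,n)[:2]:
        print(n,round(d["conf"],2),np.array(d["location"]),at_z(p,T,d["location"],float(sys.argv[2]) if n=="handle_ball" else 252),at_depth(p,T,d["location"]))
E
python3 w.py w1 252
```

```text
2.7167 [491.1 -46.3 382.5] [-6.8  3.8 98.9 -0.  77.3 82.8] [ 0.5 -0.2 -0. ]
yaw x 0.40566489537431233 [-0. -0. -1.]
hub 0.96 [280.5 197.4] [500.  -46.3 252. ] [502.5 -46.4 262.9]
handle_pivot 0.78 [283.6 139.2] [554.4 -48.9 252. ] [554.6 -48.8 258.3]
handle_ball 0.73 [282.1 192.7] [504.6 -47.8 252. ] [506.9 -47.8 262.8]
```

View pics/w1.png

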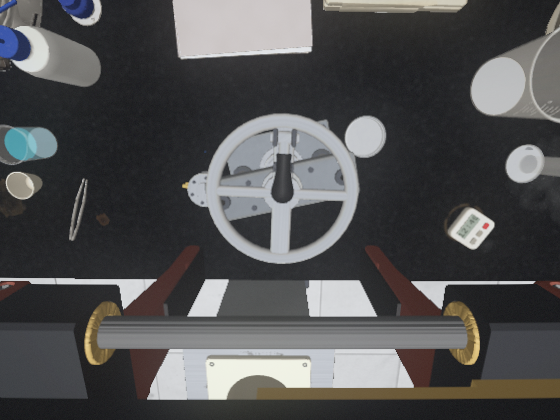

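Call:
play_rows:
  dp:
    - [6, 0, -25]
    - [7.5, 0, -30]
    - [0, 0, -30]
    - [0, 0, -25]
    - [0, 0, -16]
    - [0, 0, -8]
    - [0, 0, -4]
    - [0, 0, -1]
  yaw: [-1.5, -1.5, 0, 0, 0, 0, 0, 0]

```text
t: 3.58
ee_pos: [504.5, -47.6, 243.7]
orientation: [3.141, -0.077, -0.0]
ft_force: [-0.3, 0.4, -0.3]
width: 87.6
grasp_force: 0.0
```

Call:
play_rows:
  dp:
    - [0, 0, 0]
    - [0, 0, 0]
    - [0, 0, 0]
    - [0, 0, 0]
    - [0, 0, 0]
    - [0, 0, 0]
    - [0, 0, 0]
    - [0, 0, 0]
  yaw: [0, 0, 0, 0, 0, 0, 0, 0]
  gripper: 1

```text
t: 4.25
ee_pos: [504.5, -46.9, 243.7]
orientation: [-3.141, 0.075, -0.0]
ft_force: [0.3, 0.2, -0.7]
width: 38.2
grasp_force: 0.0
```

Call:
play_rows:
  dp:
    - [0, 0, 0]
    - [0, 0, 0]
    - [0, 0, 0]
    - [0, 0, 0]
    - [0, 0, 0]
  yaw: [0, 0, 0, 0, 0]

```text
t: 4.67
ee_pos: [504.5, -46.6, 243.6]
orientation: [-3.14, 0.075, 0.0]
ft_force: [-1.0, 3.1, -0.5]
width: 20.1
grasp_force: 30.0
```

Call:
play_rows:
  dp:
    - [0.8, 0, 8.7]
    - [2.2, -0.1, 8.4]
    - [3.7, -0.2, 7.9]
    - [5, -0.2, 7.1]
    - [6.2, -0.3, 6.2]
  yaw: [0, 0, 0, 0, 0]

```text
t: 5.08
ee_pos: [521.7, -47.4, 282.7]
orientation: [-3.14, 0.075, 0.004]
ft_force: [-3.1, 4.5, -4.5]
width: 20.3
grasp_force: 30.0
```

Call:
play_rows:
  dp:
    - [7.1, -0.3, 5]
    - [7.9, -0.4, 3.7]
    - [8.4, -0.4, 2.2]
    - [8.7, -0.4, 0.8]
    - [0, 0, 0]
    - [0, 0, 0]
  yaw: [0, 0, 0, 0, 0, 0]

```text
t: 5.58
ee_pos: [556.8, -48.8, 295.0]
orientation: [-3.14, 0.075, -0.007]
ft_force: [3.7, 5.8, -3.8]
width: 16.1
grasp_force: 28.0
```

```bash
python3 w.py w2 302; python3 - <<'E'
from h import *
p,T=shot("side"); save(p,"pics/s2.png")
a=cv2.imread("pics/s2.png")[130:230,240:340]; b=cv2.imread("pics/w2.png")[:, 90:510]
cv2.imwrite("pics/c2.png",np.hstack([cv2.resize(a,(400,400),interpolation=cv2.INTER_CUBIC),cv2.resize(b,(400,400))]))
E
```

```text
5.5833 [556.8 -48.8 295. ] [-6.3 14.1 98.   0.1 67.7 86.4] [ 3.7  5.8 -3.8]
yaw x -2.7465124463895827 [ 0.  0. -1.]
hub 0.7 [279.2 307.7] [501.7 -45.4 252. ] [537.9 -47.7 309.9]
handle_pivot 0.57 [281.3 239.7] [555.3 -49.6 252. ] [558.7 -49.8 261.3]
handle_ball 0.98 [277.8 294.1] [541.6 -47.1 302. ] [546.5 -47.4 310.5]
```

View pics/c2.png

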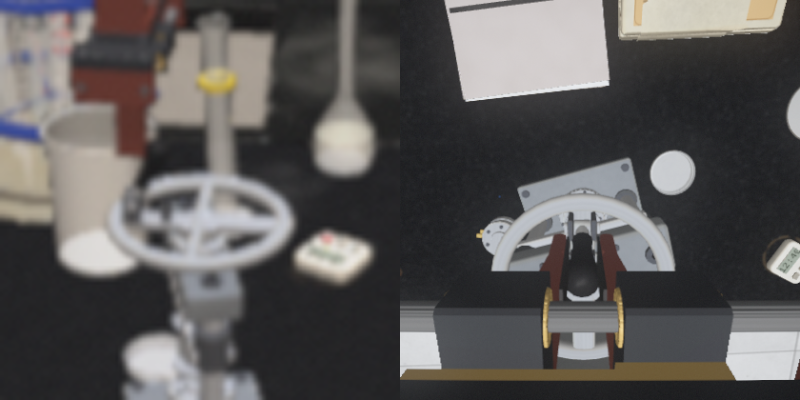

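Call:
play_rows:
  dp:
    - [0, 0, 0]
    - [0, 0, 0]
    - [0, 0, 0]
    - [-7, 0, 0]
    - [-8, 0, 0]
    - [0, 0, -4]
    - [0, 0, 0]
  yaw: [0, 0, 0, 0, 0, 0, 0]
  gripper: 0.5

```text
t: 6.42
ee_pos: [538.4, -49.3, 289.0]
orientation: [-3.141, 0.075, 0.002]
ft_force: [-0.6, 0.4, -0.9]
width: 43.1
grasp_force: 0.0
```

```bash
python3 w.py w3 300
```

```text
6.4167 [538.4 -49.3 289. ] [ -6.5  12.9 100.3  -0.   66.8  86.3] [-0.6  0.4 -0.9]
yaw x -2.7489211299234513 [-0.  0. -1.]
hub 0.64 [278.2 290.6] [500.5 -46.2 252. ] [531.9 -48.3 307.6]
handle_pivot 0.94 [279.3 216.5] [555.4 -49.7 252. ] [557.5 -49.9 259.4]
handle_ball 0.71 [277.2 280.5] [533.7 -47.8 300. ] [537.6 -48.1 307.5]
```

Call:
play_rows:
  dp:
    - [-6, 1, -3]
    - [0, 0, 0]
    - [0, 0, 0]
    - [0, 0, 0]
    - [0, 0, 0]
    - [0, 0, 0]
    - [0, 0, 0]
    - [0, 0, 0]
  yaw: [0, 0, 0, 0, 0, 0, 0, 0]
  gripper: 1

```text
t: 7.28
ee_pos: [533.4, -47.8, 286.7]
orientation: [-3.14, 0.075, 0.0]
ft_force: [-1.4, 5.5, 1.1]
width: 20.1
grasp_force: 30.0
```

Call:
play_rows:
  dp:
    - [3, -0.1, 1.5]
    - [4, -0.2, 1.4]
    - [5, -0.3, 1.1]
    - [5, -0.3, 0.7]
    - [5, -0.3, 0.3]
    - [2, 0, 0]
    - [0, 0, 0]
    - [0, 0, 0]
  yaw: [0, 0, 0, 0, 0, 0, 0, 0]

```text
t: 7.95
ee_pos: [557.2, -48.8, 291.4]
orientation: [-3.139, 0.075, 0.002]
ft_force: [-1.4, 6.1, -0.1]
width: 20.4
grasp_force: 30.0
```

```bash
python3 w.py w4 302
```

```text
7.95 [557.2 -48.8 291.4] [-6.3 14.5 97.9  0.1 67.7 86.5] [-1.4  6.1 -0.1]
yaw x -2.7361435430276257 [-0.  0. -1.]
hub 0.68 [280.8 311. ] [501.1 -46.6 252. ] [492.  -46.1 238. ]
handle_pivot 0.88 [280.7 242.5] [554.8 -49.1 252. ] [561.4 -49.5 269.4]
handle_pivot 0.72 [376.9 179.4] [ 595.4 -113.7  252. ] [ 553.  -184.4   15.3]
handle_ball 0.89 [276.7 279.5] [552.8 -47.1 302. ] [558.  -47.5 312. ]
```

Call:
play_rows:
  dp:
    - [2, 1, 0]
    - [2, 0, 0]
    - [0, 0, 0]
    - [0, 0, 0]
  yaw: [0, 0, 0, 0]

```text
t: 8.48
ee_pos: [560.7, -48.6, 291.3]
orientation: [3.141, -0.075, -0.004]
ft_force: [-4.2, 1.8, 1.8]
width: 20.7
grasp_force: 30.0
```

```bash
python3 w.py w5 302
```

```text
8.4833 [560.7 -48.6 291.3] [-6.2 14.8 97.5 -0.  67.8 86.6] [-4.2  1.8  1.8]
yaw x -2.737038664068842 [-0. -0. -1.]
hub 0.59 [282.4 316. ] [500.3 -47.4 252. ] [588.9 -51.2 384. ]
hub 0.51 [498.1 273.2] [ 527.3 -202.7  252. ] [ 401.4 -377.    17.3]
handle_pivot 0.96 [280.4 249.7] [553.  -48.5 252. ] [562.5 -49.1 275.3]
```

Call:
play_rows:
  dp:
    - [2, 0, 0]
    - [2, 0, 0]
    - [0, 0, 0]
  yaw: [0, 0, 0]

```text
t: 8.93
ee_pos: [562.1, -48.5, 291.0]
orientation: [-3.141, 0.075, 0.013]
ft_force: [-14.1, 2.6, 6.6]
width: 20.2
grasp_force: 30.0
```

Call:
play_rows:
  dp:
    - [0, 0, 0]
    - [0, 0, 0]
    - [0, 0, 0]
    - [0, 0, 10]
    - [0, 0, 25]
    - [-10, 0, 35]
    - [-30, 0, 25]
    - [-20, 0, 0]
  yaw: [0, 0, 0, 0, 0, 0, 0, 0]
  gripper: 0.5

```text
t: 9.6
ee_pos: [507.1, -48.9, 392.9]
orientation: [3.139, -0.075, 0.015]
ft_force: [1.4, 0.1, 0.5]
width: 43.5
grasp_force: 0.0
```

```bash
python3 w.py w6 302
```

```text
9.6 [507.1 -48.9 392.9] [-6.8  4.7 96.6 -0.  78.1 85.9] [1.4 0.1 0.5]
yaw x -2.7325655676623946 [ 0. -0. -1.]
hub 0.96 [275.9 210.1] [502.4 -44.3 252. ] [499.4 -44.  239.9]
handle_ball 0.84 [276.6 160.5] [556.3 -48.5 302. ] [557.3 -48.7 313. ]
handle_ball 0.69 [280.5 174. ] [545.3 -51.1 302. ] [545.9 -51.2 306.5]
```

View pics/w6.png

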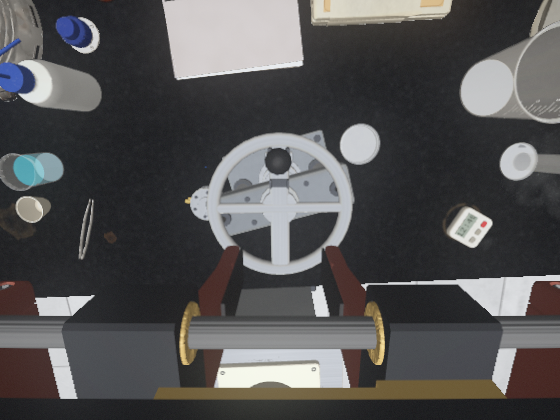

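Call:
play_rows:
  dp:
    - [24, 0, 0]
    - [25, 0, -10]
    - [0, 0, -25]
    - [0, 0, -30]
    - [0, 0, -25]
    - [0, 0, -12]
    - [0, 0, -5]
    - [0, 0, 0]
  yaw: [0, 0, 0, 0, 0, 0, 0, 0]

```text
t: 10.47
ee_pos: [554.6, -48.5, 278.4]
orientation: [-3.14, 0.075, 0.004]
ft_force: [0.1, 0.6, 0.8]
width: 43.7
grasp_force: 0.0
```

Call:
play_rows:
  dp:
    - [0, 0, 0]
    - [0, 0, 0]
    - [0, 0, 0]
    - [0, 0, 0]
    - [0, 0, 0]
    - [0, 0, 0]
    - [0, 0, 0]
    - [0, 0, 0]
  yaw: [0, 0, 0, 0, 0, 0, 0, 0]
  gripper: 1

```text
t: 11.13
ee_pos: [555.3, -48.3, 280.9]
orientation: [-3.14, 0.075, -0.004]
ft_force: [0.7, 1.7, 6.1]
width: 20.6
grasp_force: 30.0
```

```bash
cat > c.py <<'E'
import sys,json,numpy as np
from workcell import ctrl
# usage: start_deg step_deg rows ; circle centre, R from the grip position
C=np.array([501.,-46.]); R=54.5
def rows(a0,st,n):
    a=np.radians(-(a0+st*np.arange(n+1))); P=C+R*np.c_[np.cos(a),np.sin(a)]
    return [[round(x,1),round(y,1),0] for x,y in np.diff(np.round(P,1),axis=0)]
o=ctrl.get_obs(); r=o["ee_pos"][:2]-C; print(o["t"],o["ee_pos"].round(1),"ang",np.degrees(-np.arctan2(r[1],r[0])).round(1),"r",np.hypot(*r).round(1))
a=np.arctan2(r[1],r[0]); tg=np.array([np.sin(a),-np.cos(a)]); f=o["ft_force"]; print("Ft",-(f[:2]@tg).round(1),"Fr",(f[:2]@r/np.hypot(*r)).round(1),f.round(1),o["width"],o["grasp_force"])
a0=float(sys.argv[1])
for k in range(int(sys.argv[4])): print(a0,rows(a0,float(sys.argv[2]),int(sys.argv[3]))); a0+=float(sys.argv[2])*int(sys.argv[3])
E
python3 c.py 3 15 8 1; python3 c.py 123 5 8 9|grep '\[\['
```

```text
11.1333 [555.3 -48.3 280.9] ang 2.4 r 54.3
Ft 1.7 Fr 0.6 [0.7 1.7 6.1] 20.638896019635812 30.000938773155212
3.0 [[np.float64(-2.6), np.float64(-13.9), 0], [np.float64(-6.1), np.float64(-12.9), 0], [np.float64(-9.2), np.float64(-10.8), 0], [np.float64(-11.8), np.float64(-8.1), 0], [np.float64(-13.4), np.float64(-4.7), 0], [np.float64(-14.2), np.float64(-1.1), 0], [np.float64(-13.9), np.float64(2.6), 0], [np.float64(-12.9), np.float64(6.1), 0]]
123.0 [[np.float64(-3.9), np.float64(2.8), 0], [np.float64(-3.6), np.float64(3.0), 0], [np.float64(-3.3), np.float64(3.4), 0], [np.float64(-3.0), np.float64(3.7), 0], [np.float64(-2.7), np.float64(3.9), 0], [np.float64(-2.4), np.float64(4.2), 0], [np.float64(-1.9), np.float64(4.3), 0], [np.float64(-1.6), np.float64(4.5), 0]]
163.0 [[np.float64(-1.2), np.float64(4.6), 0], [np.float64(-0.8), np.float64(4.7), 0], [np.float64(-0.4), np.float64(4.7), 0], [np.float64(0.1), np.float64(4.8), 0], [np.float64(0.4), np.float64(4.7), 0], [np.float64(0.9), np.float64(4.7), 0], [np.float64(1.3), np.float64(4.5), 0], [np.float64(1.6), np.float64(4.5), 0]]
203
[... 1590 characters left out ...]
.float64(-3.0), np.float64(-3.6), 0]]
403.0 [[np.float64(-3.4), np.float64(-3.3), 0], [np.float64(-3.7), np.float64(-3.0), 0], [np.float64(-3.9), np.float64(-2.7), 0], [np.float64(-4.2), np.float64(-2.4), 0], [np.float64(-4.3), np.float64(-1.9), 0], [np.float64(-4.5), np.float64(-1.6), 0], [np.float64(-4.6), np.float64(-1.2), 0], [np.float64(-4.7), np.float64(-0.8), 0]]
443.0 [[np.float64(-4.7), np.float64(-0.4), 0], [np.float64(-4.8), np.float64(0.1), 0], [np.float64(-4.7), np.float64(0.4), 0], [np.float64(-4.7), np.float64(0.9), 0], [np.float64(-4.5), np.float64(1.3), 0], [np.float64(-4.5), np.float64(1.6), 0], [np.float64(-4.3), np.float64(2.1), 0], [np.float64(-4.1), np.float64(2.4), 0]]
```

Call:
play_rows:
  dp:
    - [-2.6, -13.9, 1]
    - [-6.1, -12.9, 1]
    - [-9.2, -10.8, 0]
    - [-11.8, -8.1, 0]
    - [-13.4, -4.7, 0]
    - [-14.2, -1.1, 0]
    - [-13.9, 2.6, 0]
    - [-12.9, 6.1, 0]
  yaw: [0, 0, 0, 0, 0, 0, 0, 0]

```text
t: 11.8
ee_pos: [470.7, -93.0, 281.4]
orientation: [3.138, -0.076, 0.004]
ft_force: [5.8, -3.2, -6.4]
width: 20.2
grasp_force: 30.0
```

```bash
python3 c.py 123 5 8 0; python3 w.py w7 302
```

```text
11.8 [470.7 -93.  281.4] ang 122.8 r 55.9
Ft 6.6 Fr -0.5 [ 5.8 -3.2 -6.4] 20.19785164456313 29.998953938484192
11.8 [470.7 -93.  281.4] [-12.5   7.7 107.9  -0.2  64.2  80.3] [ 5.8 -3.2 -6.4]
yaw x -2.7646679865941106 [ 0. -0. -1.]
hub 0.62 [345.1 122.1] [ 545.8 -135.4  252. ] [ 547.4 -182.7   14.7]
hub 0.61 [203.5 203.8] [500.6 -46.4 252. ] [497.7 -43.  239.3]
handle_pivot 0.67 [281.6 240.1] [473.9 -94.4 252. ] [477.1 -94.5 260.7]
handle_ball 0.92 [279.1 278.7] [471.9 -92.9 302. ] [477.2 -93.2 312.3]
```

View pics/w7.png

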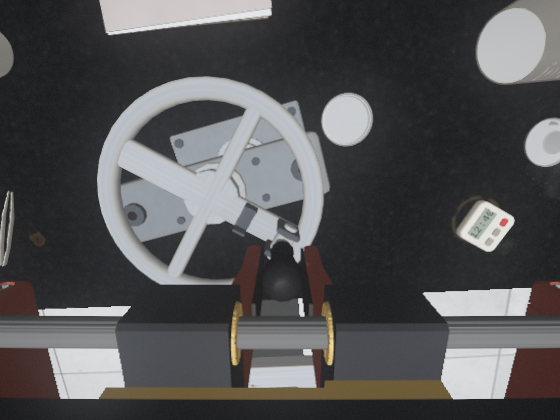

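Call:
play_rows:
  dp:
    - [-3.9, 2.8, 0]
    - [-3.6, 3.0, 0]
    - [-3.3, 3.4, 0]
    - [-3.0, 3.7, 0]
    - [-2.7, 3.9, 0]
    - [-2.4, 4.2, 0]
    - [-1.9, 4.3, 0]
    - [-1.6, 4.5, 0]
  yaw: [0, 0, 0, 0, 0, 0, 0, 0]

```text
t: 12.67
ee_pos: [448.6, -62.7, 281.7]
orientation: [3.138, -0.074, 0.0]
ft_force: [-0.3, -6.8, -2.6]
width: 20.1
grasp_force: 30.0
```

Call:
play_rows:
  dp:
    - [-1.2, 4.6, 0]
    - [-0.8, 4.7, 0]
    - [-0.4, 4.7, 0]
    - [0.1, 4.8, 0]
    - [0.4, 4.7, 0]
    - [0.9, 4.7, 0]
    - [1.3, 4.5, 0]
    - [1.6, 4.5, 0]
  yaw: [0, 0, 0, 0, 0, 0, 0, 0]

```text
t: 13.33
ee_pos: [450.0, -25.1, 281.6]
orientation: [3.139, -0.075, -0.002]
ft_force: [-1.5, -7.9, 0.0]
width: 20.6
grasp_force: 30.0
```

```bash
python3 c.py 123 5 8 0
```

```text
13.3333 [450.  -25.1 281.6] ang -157.7 r 55.1
Ft 7.9 Fr -1.6 [-1.5 -7.9  0. ] 20.588214640559464 29.99978005886078
```

Call:
play_rows:
  dp:
    - [2.1, 4.3, 0]
    - [2.4, 4.1, 0]
    - [2.8, 3.9, 0]
    - [3.0, 3.6, 0]
  yaw: [0, 0, 0, 0]

```text
t: 13.67
ee_pos: [460.1, -9.1, 281.6]
orientation: [3.139, -0.075, -0.003]
ft_force: [-4.1, -7.2, 1.0]
width: 20.4
grasp_force: 30.0
```

```bash
python3 c.py 123 5 8 0
```

```text
13.6667 [460.1  -9.1 281.6] ang -137.9 r 55.0
Ft 8.1 Fr -1.8 [-4.1 -7.2  1. ] 20.37477779326175 29.999985694885254
```

Call:
play_rows:
  dp:
    - [3.4, 3.3, 0]
    - [3.7, 3.0, 0]
    - [3.9, 2.7, 0]
    - [4.2, 2.4, 0]
    - [4.3, 1.9, 0]
    - [4.5, 1.6, 0]
  yaw: [0, 0, 0, 0, 0, 0]

```text
t: 14.17
ee_pos: [483.6, 6.2, 281.5]
orientation: [3.14, -0.075, -0.005]
ft_force: [-6.3, -2.9, 2.6]
width: 20.4
grasp_force: 30.0
```

```bash
python3 c.py 123 5 8 0
```

```text
14.1667 [483.6   6.2 281.5] ang -108.5 r 55.0
Ft 6.9 Fr -0.8 [-6.3 -2.9  2.6] 20.383450598749103 30.000511407852173
```

Call:
play_rows:
  dp:
    - [4.6, 1.2, 0]
    - [4.7, 0.8, 0]
    - [4.7, 0.4, 0]
    - [4.8, -0.1, 0]
    - [4.7, -0.4, 0]
    - [4.7, -0.9, 0]
  yaw: [0, 0, 0, 0, 0, 0]

```text
t: 14.67
ee_pos: [511.6, 7.7, 281.5]
orientation: [-3.14, 0.075, 0.006]
ft_force: [-7.4, -0.2, 4.0]
width: 20.8
grasp_force: 30.0
```

```bash
python3 c.py 123 5 8 0
```

```text
14.6667 [511.6   7.7 281.5] ang -78.8 r 54.8
Ft 7.2 Fr -1.6 [-7.4 -0.2  4. ] 20.811108692832946 30.00055968761444
```

Call:
play_rows:
  dp:
    - [4.5, -1.3, 0]
    - [4.5, -1.6, 0]
    - [4.3, -2.1, 0]
    - [4.1, -2.4, 0]
    - [3.9, -2.8, 0]
    - [3.6, -3.0, 0]
    - [3.3, -3.4, 0]
  yaw: [0, 0, 0, 0, 0, 0, 0]

```text
t: 15.25
ee_pos: [540.1, -8.1, 281.5]
orientation: [-3.139, 0.075, 0.005]
ft_force: [-5.9, 4.0, 2.9]
width: 20.4
grasp_force: 30.0
```

```bash
python3 c.py 123 5 8 0
```

```text
15.25 [540.1  -8.1 281.5] ang -44.1 r 54.4
Ft 7.0 Fr -1.5 [-5.9  4.   2.9] 20.37473639226012 30.00057488679886
```

Call:
play_rows:
  dp:
    - [3.0, -3.7, 0]
    - [2.7, -3.9, 0]
    - [2.4, -4.2, 0]
    - [1.9, -4.3, 0]
    - [1.6, -4.5, 0]
    - [1.2, -4.6, 0]
    - [0.8, -4.7, 0]
  yaw: [0, 0, 0, 0, 0, 0, 0]

```text
t: 15.83
ee_pos: [554.5, -37.5, 281.6]
orientation: [-3.137, 0.075, 0.002]
ft_force: [-2.1, 7.3, 1.1]
width: 20.4
grasp_force: 30.0
```

```bash
python3 c.py 123 5 8 0
```

```text
15.8333 [554.5 -37.5 281.6] ang -9.0 r 54.2
Ft 7.5 Fr -1.0 [-2.1  7.3  1.1] 20.44708966791319 30.000375509262085
```

353 → 388 degrees.

Call:
play_rows:
  dp:
    - [0.4, -4.7, 0]
    - [-0.1, -4.8, 0]
    - [-0.4, -4.7, 0]
    - [-0.9, -4.7, 0]
    - [-1.3, -4.5, 0]
    - [-1.6, -4.5, 0]
    - [-2.1, -4.3, 0]
  yaw: [0, 0, 0, 0, 0, 0, 0]

```text
t: 16.42
ee_pos: [549.7, -69.8, 281.6]
orientation: [-3.138, 0.075, -0.002]
ft_force: [2.8, 6.7, -2.7]
width: 19.9
grasp_force: 30.0
```

```bash
python3 c.py 123 5 8 0
```

```text
16.4167 [549.7 -69.8 281.6] ang 26.1 r 54.2
Ft 7.3 Fr -0.4 [ 2.8  6.7 -2.7] 19.91609456520418 29.999760389328003
```

388 → 423.

Call:
play_rows:
  dp:
    - [-2.4, -4.1, 0]
    - [-2.8, -3.9, 0]
    - [-3.0, -3.6, 0]
    - [-3.4, -3.3, 0]
    - [-3.7, -3.0, 0]
    - [-3.9, -2.7, 0]
    - [-4.2, -2.4, 0]
  yaw: [0, 0, 0, 0, 0, 0, 0]

```text
t: 17.0
ee_pos: [527.2, -93.8, 281.7]
orientation: [-3.139, 0.075, -0.006]
ft_force: [7.0, 1.7, -5.2]
width: 20.5
grasp_force: 30.0
```

```bash
python3 c.py 123 5 8 0
```

```text
17.0 [527.2 -93.8 281.7] ang 61.3 r 54.5
Ft 7.0 Fr 1.9 [ 7.   1.7 -5.2] 20.520839549720677 29.999257028102875
```

423 → 458.

Call:
play_rows:
  dp:
    - [-4.3, -1.9, 0]
    - [-4.5, -1.6, 0]
    - [-4.6, -1.2, 0]
    - [-4.7, -0.8, 0]
    - [-4.7, -0.4, 0]
    - [-4.8, 0.1, 0]
    - [-4.7, 0.4, 0]
  yaw: [0, 0, 0, 0, 0, 0, 0]

```text
t: 17.58
ee_pos: [495.2, -100.5, 281.8]
orientation: [3.139, -0.075, 0.008]
ft_force: [9.7, -4.8, -8.6]
width: 20.1
grasp_force: 30.0
```

```bash
python3 c.py 123 5 8 0
```

```text
17.5833 [ 495.2 -100.5  281.8] ang 96.1 r 54.8
Ft 10.2 Fr 3.8 [ 9.7 -4.8 -8.6] 20.06263519423576 29.998642802238464
```

Call:
play_rows:
  dp:
    - [-4.7, 0.9, 0]
    - [-4.5, 1.3, 0]
  yaw: [0, 0]

```text
t: 17.75
ee_pos: [486.2, -98.7, 281.8]
orientation: [3.138, -0.075, 0.008]
ft_force: [9.3, -6.6, -9.9]
width: 20.5
grasp_force: 30.0
```

```bash
python3 c.py 468 3 3 1
```

```text
17.75 [486.2 -98.7 281.8] ang 105.7 r 54.8
Ft 10.8 Fr 3.8 [ 9.3 -6.6 -9.9] 20.496240418746574 29.99865710735321
468.0 [[np.float64(-2.7), np.float64(0.9), 0], [np.float64(-2.7), np.float64(1.1), 0], [np.float64(-2.5), np.float64(1.2), 0]]
```

Call:
play_rows:
  dp:
    - [-2.7, 0.9, 0]
    - [-2.7, 1.1, 0]
    - [-2.5, 1.2, 0]
  yaw: [0, 0, 0]

```text
t: 18.0
ee_pos: [478.4, -96.0, 281.8]
orientation: [3.137, -0.075, 0.008]
ft_force: [9.7, -9.3, -9.6]
width: 20.5
grasp_force: 30.0
```

```bash
python3 c.py 477 3 3 1
```

```text
18.0 [478.4 -96.  281.8] ang 114.4 r 54.9
Ft 12.6 Fr 4.5 [ 9.7 -9.3 -9.6] 20.500665902597962 29.998582005500793
477.0 [[np.float64(-2.5), np.float64(1.4), 0], [np.float64(-2.5), np.float64(1.5), 0], [np.float64(-2.3), np.float64(1.6), 0]]
```

Call:
play_rows:
  dp:
    - [-2.5, 1.4, 0]
    - [0, 0, 0]
    - [0, 0, 0]
    - [0, 0, 0]
  yaw: [0, 0, 0, 0]

```text
t: 18.33
ee_pos: [475.6, -94.6, 281.8]
orientation: [3.137, -0.075, 0.007]
ft_force: [7.3, -8.6, -7.8]
width: 20.5
grasp_force: 30.0
```

```bash
python3 c.py 480 3 3 0; python3 w.py w8 302
```

```text
18.3333 [475.6 -94.6 281.8] ang 117.6 r 54.8
Ft 10.4 Fr 4.2 [ 7.3 -8.6 -7.8] 20.457287011295318 29.99877691268921
18.3333 [475.6 -94.6 281.8] [-12.6   8.  107.4  -0.1  64.2  80.2] [ 7.3 -8.6 -7.8]
yaw x -2.720581267536464 [ 0. -0. -1.]
hub 0.97 [201.9 210.1] [501.4 -46.3 252. ] [498.1 -42.8 238.9]
hub 0.28 [245.3 162.3] [530.1 -76.3 252. ] [526.2 -71.7 213.2]
handle_pivot 0.59 [283.9 242.4] [477.  -97.4 252. ] [483.6 -97.5 269.6]
handle_ball 0.84 [282.8 281.8] [474.7 -96.2 302. ] [480.4 -96.4 313. ]
```

Call:
play_rows:
  dp:
    - [0, 0, 0]
    - [0, 0, 0]
    - [0, 0, 0]
    - [0, 0, 0]
    - [0, 0, 0]
    - [0, 0, 0]
    - [0, 0, 0]
  yaw: [0, 0, 0, 7, 7, 7, 7]
  gripper: 0.5

```text
t: 19.12
ee_pos: [473.1, -92.5, 281.8]
orientation: [-3.063, -0.696, -0.0]
ft_force: [-0.4, 0.3, -0.1]
width: 44.0
grasp_force: 0.0
```

Call:
play_rows:
  dp:
    - [0, 0, 0]
    - [0, 0, 0]
    - [0, 0, 0]
    - [0, 0, 0]
    - [0, 0, 0]
    - [0, 0, 0]
    - [0, 0, 0]
    - [0, 0, 0]
  yaw: [7, 7, 7, 7, 7, 3, 0, 0]

```text
t: 19.78
ee_pos: [473.0, -92.6, 281.8]
orientation: [-2.676, -1.645, -0.0]
ft_force: [0.9, -0.4, 0.0]
width: 43.8
grasp_force: 0.0
```

```bash
python3 w.py w9 302
```

```text
19.7833 [473.  -92.6 281.8] [-12.5   7.9 107.6   0.   64.5  14.3] [ 0.9 -0.4  0. ]
yaw x 63.15677075117897 [ 0.  0. -1.]
hub 0.86 [287.9 163.6] [499.9 -48.4 252. ] [499.5 -49.9 238.3]
hub 0.66 [357.8 210. ] [526.5 -94.7 252. ] [ 530.6 -108.3  213.4]
handle_pivot 0.74 [291.9 247.2] [477.8 -98.4 252. ] [480.6 -91.5 270.7]
handle_ball 0.66 [287.7 281.9] [475.1 -95.7 302. ] [477.4 -90.5 312.6]
```

View pics/w9.png

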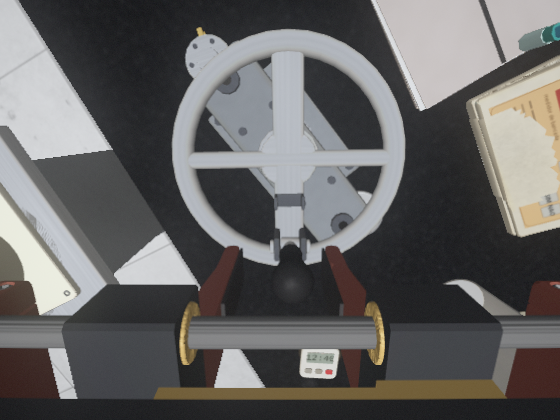

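Call:
play_rows:
  dp:
    - [2.5, -2.7, 5]
    - [0, 0, 4]
    - [0, 0, 0]
    - [0, 0, 0]
  yaw: [0, 0, 0, 0]

```text
t: 20.32
ee_pos: [475.7, -95.6, 291.2]
orientation: [2.675, 1.647, 0.001]
ft_force: [0.2, 0.3, -0.2]
width: 43.9
grasp_force: 0.0
```

Call:
play_rows:
  dp:
    - [0, 0, 0]
    - [0, 0, 0]
    - [0, 0, 0]
    - [0, 0, 0]
    - [0, 0, 0]
    - [0, 0, 0]
    - [0, 0, 0]
    - [0, 0, 0]
  yaw: [0, 0, 0, 0, 0, 0, 0, 0]
  gripper: 1

```text
t: 20.98
ee_pos: [476.4, -95.9, 290.8]
orientation: [2.673, 1.647, 0.002]
ft_force: [3.5, -2.6, -2.9]
width: 20.4
grasp_force: 30.0
```

```bash
python3 w.py w10 302|head -3;  python3 c.py 480 3 3 0
```

```text
20.9833 [476.4 -95.9 290.8] [-12.8   7.7 106.6  -0.   65.6  14. ] [ 3.5 -2.6 -2.9]
yaw x 63.259792508352824 [ 0. -0. -1.]
handle_pivot 0.57 [280.8 238.8] [475.9 -96.2 252. ] [478.9 -90.2 270.2]
21.1833 [476.4 -95.9 290.8] ang 116.3 r 55.7
Ft 5.5 Fr 0.6 [ 4.7 -3.  -2.4] 20.304952710996492 29.9993035197258
```

Call:
play_rows:
  dp:
    - [1, -0.6, 0]
    - [2.2, 3.6, -0.2]
    - [2.2, 3.7, -0.6]
    - [2, 3.8, -1]
    - [1.8, 3.7, -1.3]
  yaw: [0, 0, 0, 0, 0]

```text
t: 21.6
ee_pos: [484.5, -80.9, 287.6]
orientation: [-2.675, -1.648, 0.001]
ft_force: [-2.9, -2.9, 2.8]
width: 20.2
grasp_force: 30.0
```

Call:
play_rows:
  dp:
    - [1.8, 3.6, -1.7]
    - [1.8, 3.5, -2]
    - [1.7, 3.3, -2.4]
    - [1.5, 3, -2.6]
    - [1.5, 2.8, -3]
    - [1.3, 2.7, -3.2]
    - [0, 0, 0]
  yaw: [0, 0, 0, 0, 0, 0, 0]

```text
t: 22.18
ee_pos: [494.5, -60.8, 272.3]
orientation: [-2.673, -1.647, -0.002]
ft_force: [-0.7, 3.6, 1.7]
width: 20.4
grasp_force: 30.0
```

```bash
python3 w.py w11 287
```

```text
22.1833 [494.5 -60.8 272.3] [ -8.4  10.  106.3   0.1  63.6  18.2] [-0.7  3.6  1.7]
yaw x 63.277605010481125 [ 0.  0. -1.]
hub 0.67 [279.4 226.6] [499.9 -47.5 252. ] [497.7 -51.5 237.7]
hub 0.27 [311.8 381.4] [ 467.9 -162.   252. ] [ 391.  -376.1   17.2]
handle_pivot 0.88 [281.4 307.2] [475.7 -98.1 252. ] [481.6 -86.5 272.8]
handle_ball 0.62 [279.1 285.2] [490.5 -66.2 287. ] [493.2 -61.1 297.7]
```

Call:
play_rows:
  dp:
    - [1.2, 2.3, -3.4]
    - [1, 2, -3.7]
    - [0.9, 1.7, -3.9]
    - [0.7, 1.4, -4.1]
    - [0.5, 1, -4.2]
    - [0.3, 0.6, -4.3]
    - [0.1, 0.3, -4.3]
    - [0, 0, -2.5]
  yaw: [0, 0, 0, 0, 0, 0, 0, 0]

```text
t: 23.05
ee_pos: [499.1, -51.7, 242.2]
orientation: [-2.674, -1.646, -0.003]
ft_force: [-2.0, 7.3, 5.7]
width: 20.2
grasp_force: 30.0
```

```bash
python3 w.py w12 252
```

```text
23.05 [499.1 -51.7 242.2] [ -7.4  12.4 107.7   0.2  59.9  19.3] [-2.   7.3  5.7]
yaw x 63.24180528437597 [ 0.  0. -1.]
hub 0.67 [278.7 261.8] [499.9 -47.1 252. ] [502.3 -42.6 263.3]
handle_pivot 0.6 [283.5 350.5] [477.1 -98.1 252. ] [479.2 -93.9 257.8]
handle_ball 0.71 [277.9 284.9] [493.4 -59.  252. ] [498.9 -48.8 273.4]
```

Call:
play_rows:
  dp:
    - [0, 0, 0]
    - [0, 0, 0]
    - [0, 0, 0]
    - [0, 0, 15]
    - [0, 0, 25]
    - [0, 0, 25]
    - [0, 0, 0]
    - [0, 0, 0]
  yaw: [0, 0, 0, 0, 0, 0, 0, 0]
  gripper: 0.5

```text
t: 23.92
ee_pos: [499.8, -53.4, 308.4]
orientation: [2.673, 1.646, 0.004]
ft_force: [0.3, 0.4, -0.5]
width: 44.1
grasp_force: 0.0
```

Call:
play_rows:
  dp:
    - [0, 0, 0]
    - [0, 0, 0]
    - [0, 0, 0]
    - [0, 0, 0]
    - [0, 0, 0]
    - [0, 0, 0]
    - [0, 0, 0]
    - [0, 0, 0]
  yaw: [0, 0, 0, 0, 0, 0, 0, 0]
  gripper: 1

```text
t: 24.58
ee_pos: [498.9, -53.1, 307.2]
orientation: [-2.675, -1.647, 0.0]
ft_force: [-0.1, -0.5, -0.2]
width: 0.5
grasp_force: 0.0
```

```bash
python3 w.py w13 252
```

```text
24.5833 [498.9 -53.1 307.2] [ -7.4   8.2 103.7  -0.   68.1  19.3] [-0.1 -0.5 -0.2]
yaw x 63.25951886332731 [-0.  0. -1.]
hub 0.78 [276.2 222.1] [498.4 -45.7 252. ] [500.2 -42.5 263.8]
handle_ball 0.6 [278.1 236.5] [494.6 -56.2 252. ] [498.3 -49.5 273.3]
```

View pics/w13.png

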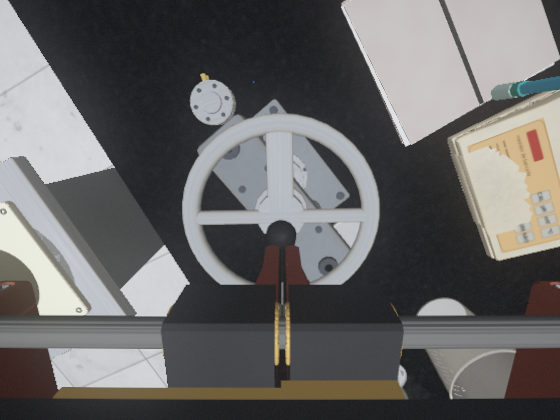

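Call:
play_rows:
  dp:
    - [0.4, 1, -15]
    - [0, 0, -12]
    - [0, 0, -6]
    - [0, 0, -4]
    - [0, 0, -3]
    - [0, 0, -2]
    - [0, 0, -2]
    - [0, 0, 0]
  yaw: [0, 0, 0, 0, 0, 0, 0, 0]

```text
t: 25.45
ee_pos: [499.6, -52.1, 263.4]
orientation: [2.675, 1.647, 0.001]
ft_force: [0.7, 0.8, 1.7]
width: 0.1
grasp_force: 0.8
```

Call:
play_rows:
  dp:
    - [0, 0, -1]
    - [0, 0, -1]
    - [0, 0, -1]
    - [0, 0, 0]
  yaw: [0, 0, 0, 0]

```text
t: 25.78
ee_pos: [500.8, -52.4, 261.8]
orientation: [2.673, 1.646, 0.004]
ft_force: [0.6, 0.9, 9.4]
width: 0.5
grasp_force: 4.5
```

Firm stop felt at the folded position (9.4 N, tip at 262 mm = ball top). Lift away and check.

Call:
play_rows:
  dp:
    - [0, 0, 10]
    - [0, 0, 30]
    - [0, 0, 35]
    - [0, 0, 35]
    - [0, 0, 10]
    - [0, 0, 0]
  yaw: [0, 0, 0, 0, 0, 0]

```text
t: 26.28
ee_pos: [500.5, -52.5, 383.6]
orientation: [2.672, 1.645, 0.007]
ft_force: [0.5, -0.0, -0.6]
width: 0.4
grasp_force: 0.0
```

```bash
python3 w.py w14 252; python3 - <<'E'
from h import *
p,T=shot("wrist")
d=models.landmark_of(p,"handle_ball")
for n in("spare_cell","petri","timer"):
    for e in models.landmark_of(p,n)[:1]: print(n,e["conf"],at_z(p,T,e["location"],17).round())
p,T=shot("top")
for n,z in dict(spare_cell=17,petri=8,timer=9,beaker_blue=37,wash_bottle=90).items():
    for e in models.landmark_of(p,n)[:1]: print(n,round(e["conf"],2),at_z(p,T,e["location"],z).round())
E
```

```text
26.2833 [500.5 -52.5 383.6] [-7.3  4.5 97.9 -0.  77.2 19.4] [ 0.5 -0.  -0.6]
yaw x 63.25469075342523 [ 0. -0. -1.]
hub 0.59 [280.1 203.5] [500.8 -50.6 252. ] [501.9 -48.4 261.9]
handle_pivot 0.79 [281.3 253.8] [478.2 -97.9 252. ] [504.3 -44.8 392.4]
handle_pivot 0.6 [277.1 211. ] [494.8 -55.9 252. ] [496.2 -53.4 263. ]
handle_ball 0.69 [279.3 208.8] [497.7 -54.9 252. ] [499.  -52.4 262.8]
spare_cell 0.71 [467.  80.  17.]
petri 0.9 [ 548. -181.   17.]
spare_cell 0.65 [460.  89.  17.]
timer 0.71 [ 391. -388.    9.]
beaker_blue 0.86 [533. 351.  37.]
wash_bottle 0.91 [650. 248.  90.]
```

View pics/w14.png

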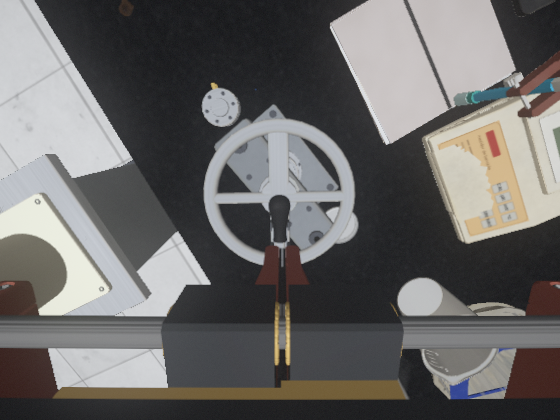

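The ball top reads 263 mm, so the handle is flat. The spokes line up as they did before folding, and nothing beside the press has moved.

```bash
python3 -c "
from workcell import ticket
print(ticket.close_job())"
```

```text
the job is handed in; nothing more can be done
None
```

The job is handed in, but no verdict came back: the cell is clamped at roughly 135–155 N (pull about 5.4 N above running drag at the last reading, then 3° more), the handle is folded flat, the wheel shows no sign of having turned back, and the things around the press show no movement beyond camera error.

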